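# Comb loose spacer bars into rows from under a tray hood

## Robot

A 6-joint arm with a two-finger parallel gripper is mounted at the origin on the work surface. World frame = base frame: x ahead of the robot, y to its left, z up, the work surface at z = 0. Lengths are in m, angles in rad, forces in N, time in s.
With the tool pointing down it reaches from about 0.325 to 0.775 m from the base axis. Payload 5.5 kg.
Tool frame: the origin (TCP) lies at the very end of the fingers, on their centre line; the grasp point (between the pads) lies 19 mm behind it (bot.grip_depth is the distance from the TCP to the grasp point, in m); z points along the fingers, y is the direction in which the jaws open and shut (so a half turn about z gives the same grasp; the last joint's range is limited). The gripper opens to 85 mm and grips with 20 to 120 N. Pads are 22 mm wide; open, the fingers measure 114 mm over their backs; the gripper's body (76 mm by 85 mm) begins 54 mm behind the grasp point. The pads swing forward as they close: fully open they stand 13 mm farther back than shut.
Start: joints at [-1.203, 0.091, 1.231, -0, 1.82, -0.057], TCP at [0.247, -0.547, 0.231] pointing down, gripper open.
Joint ranges: [-2.87, 2.87], [-0.86, 2.18], [0.17, 2.46], [-1.51, 4.65], [0.06, 2.69], [-2.65, 2.65]. Speed limits (rad/s): [2.57, 2.57, 3.01, 3.14, 3.14, 3.14].

## Interface

Orientations are given as [roll, pitch, yaw] about the fixed x, y, z axes, in that order (R = Rz(yaw) Ry(pitch) Rx(roll)).
In Python, from plant import bot gives the robot as it stands.
- The arm moves only by the shell command python3 -m handwheel 'ROWS' [FORCE]. ROWS is JSON, a list that holds one entry, the list of rows, each a list of 7 numbers: the opening, from -1 (shut) to 1 (fully open), then the shift along the tool's x, y, z in cm, then the turn, a rotation vector about the tool's x, y, z in rad. A call has 1 to 20 rows; each row is the pose to reach, as a shift and turn from the pose commanded when the call began, along the tool's axes at that moment; what a row does not reach only later rows make up. A row lasts 1/8 s, in which the tool goes at most 62.5 mm and 10.7 degrees, less where a joint would pass 70% of its speed; a pose out of reach is approached as far as the arm can. A call with a gripper value outside its range is refused whole. The fingers move at their own pace and stop on an object; FORCE is the grip in N (left out, the last holds). Time passes only in rows, so rows that repeat a pose let the fingers close. It gives the time, the measured TCP pose, the force and the opening at its end, in the units of the state.
- bot.read_state(): the state, without advancing time (a new reading comes with each control period).
- bot.camera(name): name is "side" or "top" or "wrist"; returns the picture (480x640x3 uint8, red, green, blue); there is no depth.
- bot.camera_model(name): a dict with "fx", "fy", "cx", "cy" (pixels), "R" (3x3) and "t" (3): a world point X has camera coordinates R X + t. Camera axes: x right, y down, z forward; pixel columns grow to the right and rows downward; lengths in m; the calibration is good to about 2 mm. A picture is of the moment at which its call begins: read the wrist's pose just before it. camera_model takes no time and is no camera call; for the wrist camera it gives the pose at the moment of the call.
- bot.finish_job(): hands the job in, once; it reports no verdict.
The state is a dict: "clock": time; "joint_positions": joint angles; "dq": joint speeds; "tau": joint torques, N m; "ee_pos": TCP position; "tcp_rot": TCP orientation; "force": force on the tool from outside, world axes, zero at the start; "wrist_torque": the same for the moment, N m; "gripper_width": finger opening in m.
Only numpy, scipy, OpenCV 4.12 (cv2) and the standard library are available. Lean on these libraries where they do the work, as an engineer would, in place of code of your own. Each camera call takes 0.05 s, during which the arm holds its last target. There are 200 camera calls.

## Task

Take the red-handled rake from its stand, reach in behind the four loose orange bars in the tray, leaning the rake in under the clear hood, and comb the bars towards the robot until all four lie flat, parallel to the tray's near wall and within the green strip along it. Move the bars only with the rake, never with the fingers, and leave the other things where they stand and the hood unknocked. Then put the rake back upright in its stand as it was, and let go.

Things in the scene. Friction and masses are not known exactly. Their poses are not given: they have to be found in the camera images.
- tray: Fixed low grey steel sorting tray on the table. Origin on the table top. Its x axis points away from the robot (turned by the tray's yaw), y along its near wall. Floor top is 4 mm above the table. Inside: x from -115 mm (inner face of the near wall) to +145 mm, y from -90 to +90 mm. Walls are 6 mm thick and their tops stand 22 mm above the table.
- strip (a point): Centre of the green strip on the tray floor, at floor height: 65 mm wide along the tray's x, starting at the near wall's inner face, and the full 180 mm across. Axes as the tray's.
- hood: Fixed clear plastic hood over the far part of the tray, on four dark posts outside the tray walls. Origin and axes those of the tray (it may be shifted along the tray's x by up to 5 mm). Underside 110 mm above the table, from x = +88 to +170 mm, 270 mm wide (y -135 to +135). Along its near edge (x 88 to 92 mm) stands a clear lip with a yellow rim, up to 130 mm above the table. Posts 14 mm square at y = +-125 mm, x = 98 and 160 mm.
- hood_edge (a point): Middle of the hood's near lower edge, 110 mm above the table; axes as the tray's.
- stand: Fixed yellow rake stand, 74 x 190 mm, 53 tall, left or right of the tray. Origin centre of its underside; a slot 26 mm wide runs along its y axis, right through, between two walls 16 mm thick whose tops are 53 mm above the table. The rake's tines hang in the slot and its head rests on the wall tops.
- rake_home (a point): Point of the stand (on its axis, 163 mm above the table) where the rake's grip point is when the rake is home. Axes as the stand's.
- rake_grip (a point): Grip point: centre of the rake's red handle, 150 mm above the tips of its tines. The rake is straight and symmetrical: its z axis points up the handle, y along its head. Handle 22 mm (along y) x 16 mm (along x), from 54 to 195 mm above the tips. Aluminium head bar 156 mm (y) x 38 mm (x), from 40 to 54 mm above the tips. Seven steel tines, 6 mm thick, 40 mm long, 24 mm apart along y.
- rake_tips (a point): Point on the rake's handle axis at the level of the tine tips; axes as the rake's.
- bar0_mid (a point): Centre of orange aluminium bar 1 of 4: square rod 12 x 100 x 12 mm, long axis y, about 45 g, lying flat and loose on the tray floor, skewed by up to about 30 degrees to the near wall. Bar 1 starts nearest the robot, bar 4 farthest, beneath the hood.
- bar1_mid (a point): Centre of orange aluminium bar 2 of 4: square rod 12 x 100 x 12 mm, long axis y, about 45 g, lying flat and loose on the tray floor, skewed by up to about 30 degrees to the near wall. Bar 1 starts nearest the robot, bar 4 farthest, beneath the hood.
- bar2_mid (a point): Centre of orange aluminium bar 3 of 4: square rod 12 x 100 x 12 mm, long axis y, about 45 g, lying flat and loose on the tray floor, skewed by up to about 30 degrees to the near wall. Bar 1 starts nearest the robot, bar 4 farthest, beneath the hood.
- bar3_mid (a point): Centre of orange aluminium bar 4 of 4: square rod 12 x 100 x 12 mm, long axis y, about 45 g, lying flat and loose on the tray floor, skewed by up to about 30 degrees to the near wall. Bar 1 starts nearest the robot, bar 4 farthest, beneath the hood.
- bin: Fixed yellow parts bin 120 x 160 x 70 mm on the other side of the tray from the stand (bystander); origin centre of its underside.
- filter_yellow: Bystander: yellow spin-on filter can with red cap, 76 mm across, 120 tall, upright; origin centre of its underside.
- filter_white: Bystander: white filter can, 72 mm across, 110 tall, upright; origin centre of its underside.
- carton: Bystander: small cardboard carton 80 x 100 x 60 mm; origin centre of its underside.
- bearing: Bystander: steel bearing ring, 62 mm across, 16 high, lying flat; origin centre of its underside.
- jar: Bystander: amber jar with black lid, 60 mm across, 85 tall; origin centre of its underside.
- wrench: Bystander: steel wrench lying flat on the table at the right of the table, its length along its x axis; origin near its middle, on the table.
- rake: The rake as a whole; origin at its tine tips, axes as for its grip point. Mass about 0.22 kg, centre of mass on the handle axis some 57 mm above the tips. Combing presses the tips along x: held with the fingers closing along x, on the faces 16 mm apart, it stays firm; held across y it slowly pivots between the pads. Grip firmly (50 N or more).
- bar0: Bar 1 as a whole; origin centre of its underside as built, long axis y.
- bar1: Bar 2 as a whole; origin centre of its underside as built, long axis y.
- bar2: Bar 3 as a whole; origin centre of its underside as built, long axis y.
- bar3: Bar 4 as a whole; origin centre of its underside as built, long axis y.
Things that resemble listed ones, but are neither listed nor needed, are in the scene too. There is more than one size of the rake; the job needs the smaller.

How it is judged:
By the outcome, as a careful person would: the job done as asked, in the order asked, and still so for the second after the job is handed in, with the robot touching nothing.
It also fails if it takes over 56 s, if anything falls off the work surface, if the arm or the gripper's body presses on something with over 40 N, if the wrist force passes 120 N, or if a joint passes its speed limit or range.

## Working session

There is one attempt and no reset: what is moved stays moved. The work goes in short steps, Python scripts to look and compute and a shell command to move; the robot and the scene stay as the last step left them, time stands still between calls to the robot, and variables do not carry over. Pictures are saved under pics/ and viewed, about 8 in all and at most 12, crops included, and the job is handed in when it is done.

```bash
mkdir -p pics; ls
python3 - <<'E'
from plant import bot
import cv2, numpy as np
s=bot.read_state(); print(s)
for n in ["top","side"]:
    im=bot.camera(n); cv2.imwrite(f"pics/{n}0.png",im[:,:,::-1])
    m=bot.camera_model(n); print(n,{k:np.round(v,4).tolist() for k,v in m.items()})
E
```

```text
pics
{'clock': 0.0, 'joint_positions': array([-1.20269804e+00,  9.18760397e-02,  1.23190733e+00, -2.37942731e-05,
        1.81978562e+00, -5.67137830e-02]), 'dq': array([-0.00124239,  0.00125922, -0.00086211, -0.00100174,  0.00142888,
        0.00019391]), 'tau': array([ 9.06987734e-04, -4.58729231e+01, -4.18023491e+01,  5.14979342e-05,
        1.16669474e-02, -5.11677058e-06]), 'ee_pos': array([ 0.24717122, -0.54641212,  0.23012847]), 'tcp_rot': array([-3.13961818e+00, -8.89906048e-05,  4.24806141e-01]), 'force': array([-0.81873076, -0.79013909, -0.71965916]), 'wrist_torque': array([-0.02874112,  0.01683189, -0.0056597 ]), 'gripper_width': 0.08560445598885304}
top {'fx': 565.6729, 'fy': 565.6729, 'cx': 323.1874, 'cy': 244.9976, 'R': [[0.0246, -0.9997, 0.009], [-0.9966, -0.0253, -0.0785], [0.0787, -0.0071, -0.9969]], 't': [-0.0199, 0.4538, 1.3714]}
side {'fx': 477.3874, 'fy': 477.3874, 'cx': 322.887, 'cy': 247.8449, 'R': [[-0.9313, -0.3642, -0.0072], [-0.236, 0.6182, -0.7498], [0.2775, -0.6966, -0.6617]], 't': [0.383, 0.2022, 1.0378]}
```

View pics/top0.png

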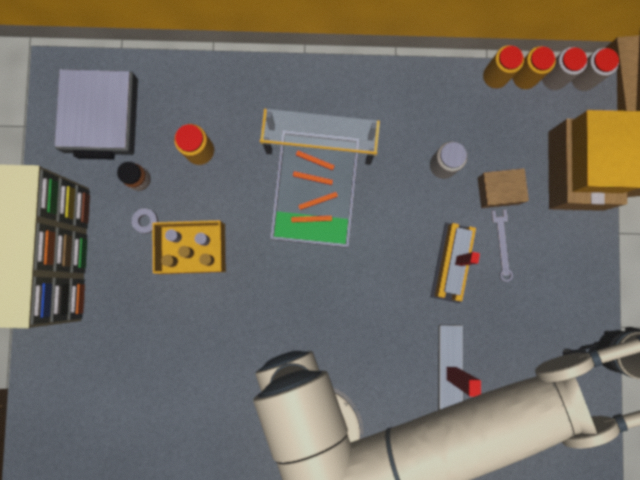

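View pics/side0.png

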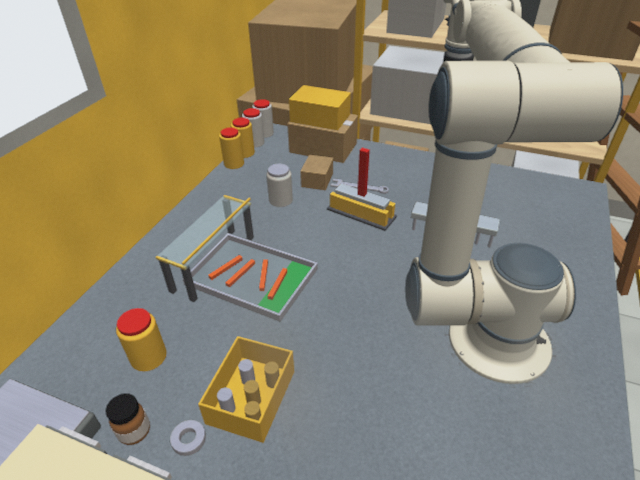

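The top view shows two candidates for the rake. One sits in the yellow stand, with its handle at top pixel (474,258) and its head at (457,262). A longer one stands at (452,370) with its handle at (474,387). The one in the stand is the smaller, so it is the one I want. The bars are at (315,160), (313,179), (318,200) and (311,219), and the green strip is at (311,228).

```bash
cat > h.py <<'E'
from plant import bot
import cv2, numpy as np
from scipy.spatial.transform import Rotation as Ro
def cast(m,px,z):
    px=np.atleast_2d(px).astype(float); R=np.array(m["R"]);t=np.array(m["t"])
    d=np.c_[(px[:,0]-m["cx"])/m["fx"],(px[:,1]-m["cy"])/m["fy"],np.ones(len(px))]@R
    c=-R.T@t
    return c+d*((z-c[2])/d[:,2])[:,None]
def mask(im,lo,hi,roi=None):
    h=cv2.cvtColor(im,cv2.COLOR_RGB2HSV); k=cv2.inRange(h,np.array(lo),np.array(hi))
    if roi:
        z=np.zeros_like(k);x0,y0,x1,y1=roi;z[y0:y1,x0:x1]=k[y0:y1,x0:x1];k=z
    return k
def blobs(k,amin=30):
    cs,_=cv2.findContours(k,cv2.RETR_EXTERNAL,cv2.CHAIN_APPROX_NONE)
    return sorted([c for c in cs if cv2.contourArea(c)>amin],key=cv2.contourArea,reverse=True)
def rect(m,c,z):
    p=cast(m,c[:,0,:],z)[:,:2]
    (cx,cy),(w,h),a=cv2.minAreaRect((p*1000).astype(np.float32))
    if w<h: w,h,a=h,w,a+90
    return np.round([cx,cy,w,h,(a+90)%180-90],1)  # mm, angle of long axis from world x
E
python3 - <<'E'
from h import *
im=cv2.cvtColor(cv2.imread("pics/top0.png"),cv2.COLOR_BGR2RGB); m=bot.camera_model("top")
for c in blobs(mask(im,(50,100,50),(75,255,255),(250,150,400,260))): print("green",rect(m,c,.004))
for c in blobs(mask(im,(3,120,120),(14,255,255),(280,145,345,228))): print("bar",rect(m,c,.013),c[:,0].mean(0))
for c in blobs(mask(im,(15,120,100),(30,255,255),(425,210,485,310))): print("stand",rect(m,c,.053),cv2.boundingRect(c))
for c in blobs(mask(im,(0,150,80),(3,255,255),(450,240,490,275)),5): print("handle",rect(m,c,.208),cv2.boundingRect(c))
for c in blobs(mask(im,(15,120,100),(30,255,255),(255,100,390,170)),10): print("rim",rect(m,c,.13),cv2.boundingRect(c))
img=cv2.resize(np.hstack([im[205:305,425:525],im[100:200,255:385]]),None,fx=3.4,fy=3.4,interpolation=cv2.INTER_CUBIC)
cv2.imwrite("pics/crop1.png",img[:,:,::-1])
E
```

```text
green [499.   23.6 177.9  62.3  85.4]
bar [666.8  17.7  99.7  13.3  68.8] [314.74683544 159.91139241]
bar [621.8  22.5  99.1  13.2  78.5] [312.47560976 177.7195122 ]
bar [565.3   7.8  98.2  12.9 -69. ] [317.73417722 200.27848101]
bar [520.2  23.1  94.3  10.3 -86.3] [311.2345679  218.33333333]
stand [ 423.3 -307.2  180.6   18.3  -10.3] (438, 223, 21, 75)
stand [ 369.9 -341.7   89.    17.9  -13.7] (455, 265, 14, 36)
stand [ 473.9 -365.2   60.3   16.9    2.6] (468, 227, 8, 26)
handle [ 419.1 -325.4   25.9   20.1  -12.7] (467, 252, 12, 12)
rim [701.4   7.  269.   77.6  83.3] (260, 109, 117, 46)
```

View pics/crop1.png

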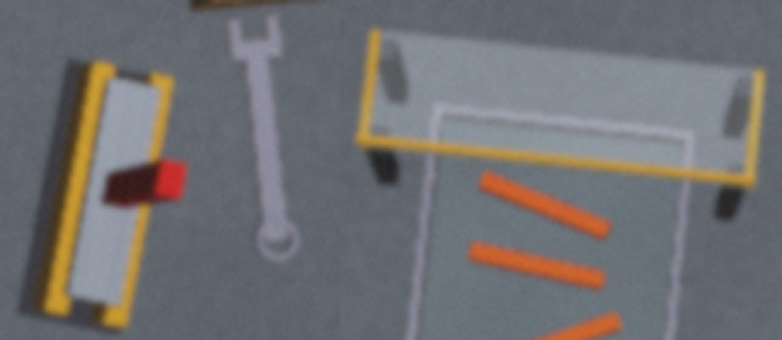

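The crop confirms it: the rake sits in the yellow stand, with its red handle top near top-view pixel (474,258). Bar 4 lies just before and under the yellow hood rim. I'll go above the rake and look from close by.

```bash
python3 -m handwheel '[[[1,12,-6.5,-6,0,0,0.31],[1,24.8,-13,-6,0,0,0.62],[1,24.8,-13,-6,0,0,0.62],[1,24.8,-13,-6,0,0,0.62],[1,24.8,-13,-6,0,0,0.62],[1,24.8,-13,-6,0,0,0.62],[1,24.8,-13,-6,0,0,0.62]]]' 80
python3 - <<'E'
from h import *
s=bot.read_state(); m=bot.camera_model("wrist"); im=bot.camera("wrist"); cv2.imwrite("pics/w1.png",im[:,:,::-1])
print(s["ee_pos"],s["tcp_rot"],s["joint_positions"]); print({k:np.round(v,4).tolist() for k,v in m.items()})
for c in blobs(mask(im,(0,150,60),(4,255,255)),100): print("handle",rect(m,c,.208),cv2.boundingRect(c))
for c in blobs(mask(im,(15,120,80),(30,255,255)),300): print("stand",rect(m,c,.053),cv2.boundingRect(c))
E
```

```text
clock: 0.98
ee_pos: [0.4194, -0.3263, 0.2907]
tcp_rot: [-3.142, 0.001, -0.195]
force: [0.6, -0.7, 0.7]
gripper_width: 0.0856
[ 0.41940993 -0.32625111  0.29069701] [-3.14158128e+00  1.02144866e-03 -1.94927973e-01] [-7.24812593e-01 -7.22618443e-02  1.28931763e+00 -5.40065633e-04
  1.92542394e+00  1.04072440e+00]
{'fx': 411.03, 'fy': 411.03, 'cx': 322.2606, 'cy': 237.9163, 'R': [[-0.1933, -0.9811, -0.0011], [-0.9354, 0.184, 0.3019], [-0.296, 0.0594, -0.9533]], 't': [-0.2373, 0.3946, 0.5793]}
handle [ 425.6 -328.4   29.5   14.5  -10.4] (314, 211, 26, 50)
stand [ 424.5 -306.5  178.5   16.6  -11. ] (291, 91, 22, 190)
stand [ 416.3 -348.1  178.6   16.9  -10.1] (338, 91, 20, 190)
```

View pics/w1.png

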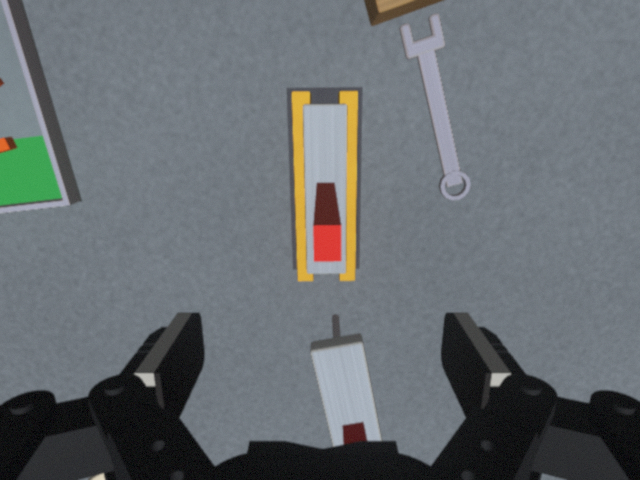

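The wrist view shows the stand rails at columns 291–313 and 338–358, and the handle's top face at about (327,243). It is centred between the jaws. The stand centre works out at (0.420,-0.327) with its axis at -10.5°. I'll descend and grip.

```bash
python3 -m handwheel '[[[1,0.1,0.1,5,0,0,-0.011],[1,0.1,0.1,10,0,0,-0.011],[1,0.1,0.1,14.7,0,0,-0.011],[1,0.1,0.1,14.7,0,0,-0.011],[-1,0.1,0.1,14.7,0,0,-0.011],[-1,0.1,0.1,14.7,0,0,-0.011],[-1,0.1,0.1,14.7,0,0,-0.011],[-1,0.1,0.1,14.7,0,0,-0.011],[-1,0.1,0.1,14.7,0,0,-0.011],[-1,0.1,0.1,14.7,0,0,-0.011]]]' 80
python3 - <<'E'
from h import *
m=bot.camera_model("side"); im=bot.camera("side"); cv2.imwrite("pics/s1.png",cv2.resize(im[60:310,140:520],None,fx=2,fy=2)[:,:,::-1])
E
```

```text
clock: 2.28
ee_pos: [0.4207, -0.3277, 0.1451]
tcp_rot: [3.14, -0.001, -0.184]
force: [0.3, -2.3, 4.1]
gripper_width: 0.015
```

View pics/s1.png

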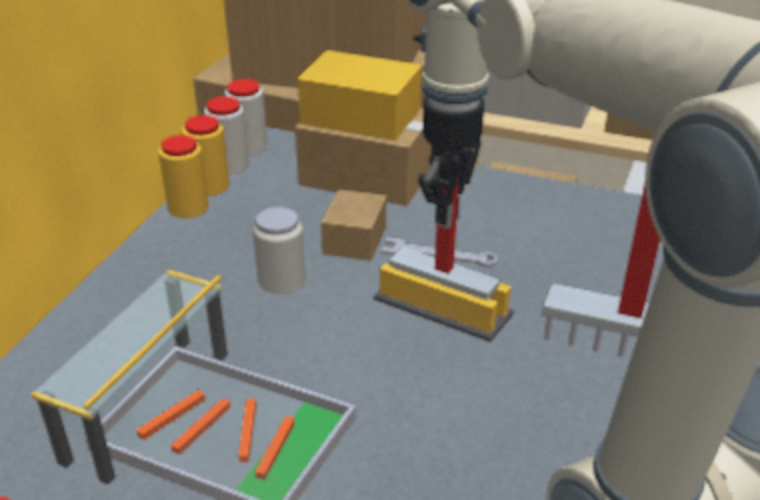

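Grip is good (15 mm opening, rake between the pads). Next I'll work out the carry and lean moves.

```bash
cat >> h.py <<'E'
T0=np.array([.580,.017,0]); TY=-.080; L=.132
def tgt(tx,ty,tz,lean):  # tips in tray frame (mm) -> TCP pose
    R=Ro.from_euler("z",TY+np.pi/2)*Ro.from_euler("x",np.pi-lean)
    p=T0+Ro.from_euler("z",TY).apply([tx/1e3,ty/1e3,tz/1e3])
    return p-L*R.as_matrix()[:,2],R
def rel(p,R,p0=None,R0=None):
    if p0 is None:
        s=bot.read_state(); p0=s["ee_pos"]; R0=Ro.from_euler("xyz",s["tcp_rot"])
    return np.round(np.r_[R0.inv().apply(p-p0)*100,(R0.inv()*R).as_rotvec()],3).tolist()
def tips():
    s=bot.read_state(); R=Ro.from_euler("xyz",s["tcp_rot"]).as_matrix()
    return np.round(Ro.from_euler("z",-TY).apply(s["ee_pos"]+L*R[:,2]-T0)*1000,1), s
E
python3 - <<'E'
from h import *
print(bot.read_state()["tcp_rot"]); p,R=tgt(10,0,95,0); print(p,rel(p,R))
for a in [(50,0,60,.6),(60,0,32,.6),(120,0,28,.6),(120,0,7,.6)]:
    q,Q=tgt(*a); print(a,q,rel(q,Q,p,R))
E
```

```text
[ 3.14037635e+00 -1.22808959e-03 -1.84301990e-01]
[0.58996802 0.01620085 0.227     ] [10.351, -36.895, -8.224, 0.002, 0.0, -1.675]
(50, 0, 60, 0.6) [0.55554566 0.01896053 0.1689443 ] [0.0, -3.453, 5.806, -0.6, -0.0, 0.0]
(60, 0, 32, 0.6) [0.56551367 0.01816138 0.1409443 ] [0.0, -2.453, 8.606, -0.6, -0.0, 0.0]
(120, 0, 28, 0.6) [0.62532178 0.0133665  0.1369443 ] [0.0, 3.547, 9.006, -0.6, -0.0, 0.0]
(120, 0, 7, 0.6) [0.62532178 0.0133665  0.1159443 ] [0.0, 3.547, 11.106, -0.6, -0.0, 0.0]
```

```bash
python3 -m handwheel '[[[-1,0,0,-2,0,0,0],[-1,0,0,-5,0,0,0],[-1,0,0,-8.2,0,0,0],[-1,0.5,-2,-8.2,0,0,-0.1],[-1,2,-6,-8.2,0,0,-0.26],[-1,3,-11,-8.2,0,0,-0.42],[-1,4,-16,-8.2,0,0,-0.58],[-1,5.5,-21,-8.2,0,0,-0.74],[-1,7,-26,-8.2,0,0,-0.9],[-1,8.5,-31,-8.2,0,0,-1.06],[-1,10.3,-35,-8.2,0,0,-1.22],[-1,10.3,-36.9,-8.2,0,0,-1.38],[-1,10.3,-36.9,-8.2,0,0,-1.54],[-1,10.3,-36.9,-8.2,0,0,-1.675],[-1,10.3,-36.9,-8.2,0,0,-1.675],[-1,10.3,-36.9,-8.2,0,0,-1.675]]]'
python3 - <<'E'
from h import *
t,s=tips(); print(t,s["joint_positions"],s["force"])
for a in [(50,0,60,.6),(60,0,32,.6),(120,0,28,.6),(120,0,7,.6)]:
    q,Q=tgt(*a); print(a,rel(q,Q))
im=bot.camera("wrist"); cv2.imwrite("pics/w2.png",im[:,:,::-1])
im=bot.camera("side"); cv2.imwrite("pics/s2.png",im[:,:,::-1])
m=bot.camera_model("wrist"); print(cast(m,[[0,0],[639,0]],.013))
E
```

```text
clock: 4.32
ee_pos: [0.5892, 0.0167, 0.2264]
tcp_rot: [-3.141, -0.0, 1.488]
force: [-1.1, -0.2, -1.8]
gripper_width: 0.0151
[ 9.1  0.5 94.4] [-2.94270739e-02  6.18313037e-02  1.27010727e+00  2.02811019e-04
  1.81016872e+00  5.31839411e-02] [-1.07332593 -0.17437807 -1.7832569 ]
(50, 0, 60, 0.6) [-0.057, -3.366, 5.745, -0.601, 0.001, -0.003]
(60, 0, 32, 0.6) [-0.055, -2.364, 8.544, -0.601, 0.001, -0.003]
(120, 0, 28, 0.6) [-0.039, 3.636, 8.941, -0.601, 0.001, -0.003]
(120, 0, 7, 0.6) [-0.04, 3.637, 11.041, -0.601, 0.001, -0.003]
[[0.3552277  0.1941039  0.013     ]
 [0.84382837 0.15426497 0.013     ]]
```

View pics/w2.png

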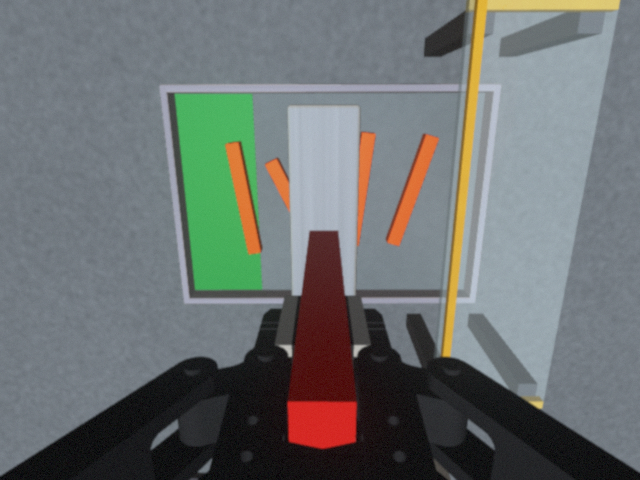

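The wrist view shows the rake head square over the tray. Bar 4 runs (432,137)–(393,243), the far wall is at columns 470–495, and the yellow rim runs from (480,0) to (447,357). I'll check the clearances in the tray frame.

Run:
```python
from h import *
m=bot.camera_model("wrist"); f=lambda px,z: np.round(Ro.from_euler("z",-TY).apply(cast(m,px,z)-T0)*1000,1).tolist()
print("bar4 corner",f([[439,137],[424,134],[400,245]],.016))
print("far wall inner top",f([[492,92],[470,295]],.022)," strip near/far edges",f([[175,93],[253,95],[194,290],[263,290]],.004))
print("rim",f([[487,10],[476,10],[455,300]],.13))
print("near wall top inner",f([[173,92],[190,296]],.022))
```

```text
bar4 corner [[106.3, 56.0, 16.0], [93.6, 58.5, 16.0], [79.0, -39.0, 16.0]]
far wall inner top [[143.9, 91.2, 22.0], [145.2, -85.8, 22.0]]  strip near/far edges [[-114.3, 91.4, 4.0], [-49.1, 89.7, 4.0], [-115.5, -88.6, 4.0], [-48.7, -88.7, 4.0]]
rim [[94.3, 127.4, 130.0], [88.6, 127.4, 130.0], [93.5, -38.0, 130.0]]
near wall top inner [[-109.8, 91.5, 22.0], [-113.7, -86.4, 22.0]]
```

```bash
python3 -m handwheel '[[[-1,-0.05,-1.2,1.5,-0.18,0,0],[-1,-0.05,-2.2,3,-0.36,0,0],[-1,-0.05,-3.4,5.7,-0.54,0,0],[-1,-0.05,-3.4,5.7,-0.6,0,0],[-1,-0.05,-2.4,8.6,-0.6,0,0],[-1,-0.05,-2.4,8.6,-0.6,0,0],[-1,-0.05,0,8.9,-0.6,0,0],[-1,-0.05,2,8.9,-0.6,0,0],[-1,-0.05,3.6,8.9,-0.6,0,0],[-1,-0.05,3.6,8.9,-0.6,0,0],[-1,-0.05,3.6,9.9,-0.6,0,0],[-1,-0.05,3.6,10.9,-0.6,0,0],[-1,-0.05,3.6,10.9,-0.6,0,0],[-1,-0.05,3.6,10.9,-0.6,0,0]]]'
python3 - <<'E'
from h import *
t,s=tips(); print(t,s["joint_positions"],s["force"],s["tcp_rot"])
im=bot.camera("side"); cv2.imwrite("pics/s3.png",cv2.resize(im[170:340,130:350],None,fx=3,fy=3)[:,:,::-1])
for a in [(100,0,7,.6),(-60,0,7,.6),(-64,0,7,.6)]:
    q,Q=tgt(*a); print(a,rel(q,Q))
E
```

```text
clock: 6.18
ee_pos: [0.6249, 0.0133, 0.1172]
tcp_rot: [2.542, 0.0, 1.491]
force: [-0.3, -0.7, -1.1]
gripper_width: 0.0152
[ 1.196e+02 -1.000e-01  8.300e+00] [-0.01222228 -0.33687033  1.93193809 -0.04708947  0.9482085   0.08339417] [-0.32915293 -0.74595814 -1.12493962] [2.54167981e+00 3.09777874e-05 1.49083448e+00]
(100, 0, 7, 0.6) [0.003, -1.735, -0.979, 0.001, -0.0, -0.0]
(-60, 0, 7, 0.6) [0.003, -14.935, -10.02, 0.001, -0.0, -0.0]
(-64, 0, 7, 0.6) [0.003, -15.265, -10.247, 0.001, -0.0, -0.0]
```

View pics/s3.png

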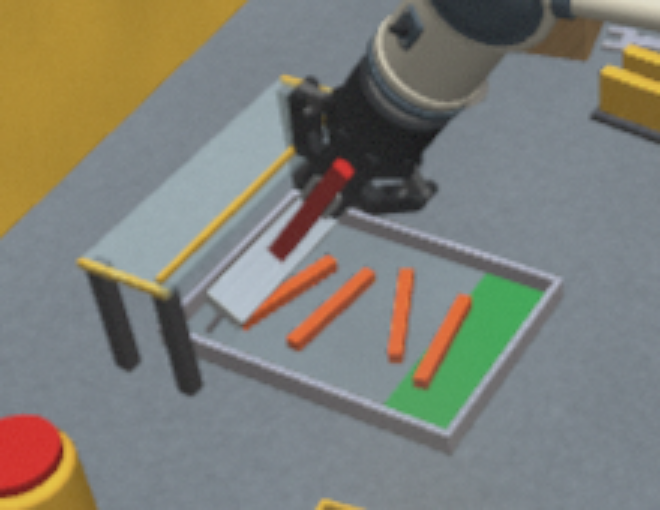

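The side crop shows the rake leaned under the rim, with the tines behind bar 4 (tine visible at (213,322)) and the hood untouched. Now combing.

```bash
python3 -m handwheel '[[[-1,0,-0.5,-0.34,0,0,0],[-1,0,-1.24,-0.85,0,0,0],[-1,0,-2.06,-1.41,0,0,0],[-1,0,-2.89,-1.98,0,0,0],[-1,0,-3.71,-2.54,0,0,0],[-1,0,-4.54,-3.11,0,0,0],[-1,0,-5.36,-3.67,0,0,0],[-1,0,-6.19,-4.24,0,0,0],[-1,0,-7.01,-4.8,0,0,0],[-1,0,-7.84,-5.37,0,0,0],[-1,0,-8.66,-5.93,0,0,0],[-1,0,-9.49,-6.5,0,0,0],[-1,0,-10.31,-7.06,0,0,0],[-1,0,-11.14,-7.63,0,0,0],[-1,0,-11.96,-8.19,0,0,0],[-1,0,-12.79,-8.76,0,0,0],[-1,0,-12.79,-8.76,0,0,0]]]'
python3 - <<'E'
from h import *
t,s=tips(); print(t,s["force"],s["tcp_rot"])
im=bot.camera("side"); cv2.imwrite("pics/s4.png",cv2.resize(im[170:340,130:350],None,fx=3,fy=3)[:,:,::-1])
im=bot.camera("wrist"); cv2.imwrite("pics/w4.png",im[:,:,::-1])
E
```

```text
clock: 8.35
ee_pos: [0.4753, 0.0264, 0.1175]
tcp_rot: [2.545, 0.001, 1.49]
force: [0.8, -1.0, -1.4]
gripper_width: 0.015
[-30.9   0.9   8.4] [ 0.81530676 -0.96855954 -1.41416404] [2.54456819e+00 9.77927772e-04 1.49036875e+00]
```

View pics/s4.png

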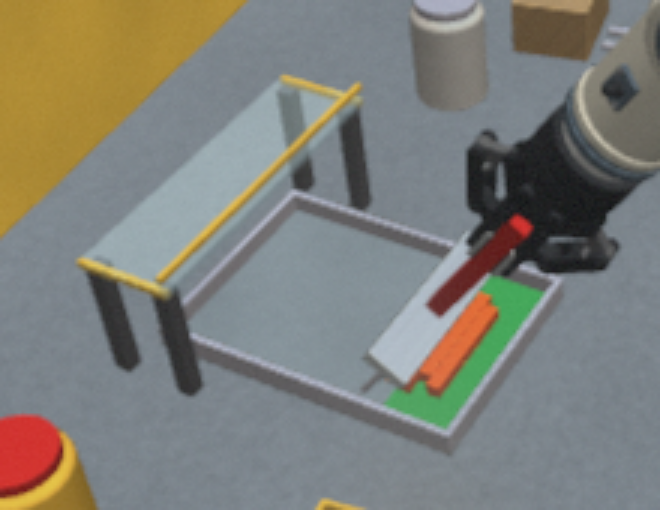

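Side crop: the bars are stacked parallel in front of the tines, with no bar left behind. I'll go on gently to the wall.

```bash
python3 -m handwheel '[[[-1,0,-0.5,-0.34,0,0,0],[-1,0,-1,-0.68,0,0,0],[-1,0,-1.5,-1.03,0,0,0],[-1,0,-1.8,-1.23,0,0,0],[-1,0,-2.0,-1.37,0,0,0],[-1,0,-2.0,-1.37,0,0,0]]]'
python3 -m handwheel '[[[-1,0,-0.1,-0.07,0,0,0],[-1,0,-0.1,-0.07,0,0,0]]]'
python3 - <<'E'
from h import *
t,s=tips(); print(t,s["force"],s["tcp_rot"])
m=bot.camera_model("wrist"); im=bot.camera("wrist"); cv2.imwrite("pics/w5.png",im[:,:,::-1])
E
```

```text
clock: 9.2
ee_pos: [0.4702, 0.0317, 0.1175]
tcp_rot: [2.559, 0.004, 1.488]
force: [2.7, -1.2, 1.1]
gripper_width: 0.015
clock: 9.45
ee_pos: [0.47, 0.0318, 0.1175]
tcp_rot: [2.559, 0.005, 1.488]
force: [2.0, -0.8, 0.8]
gripper_width: 0.0151
[-38.3   5.2   7.2] [ 1.96958133 -0.79732666  0.77708262] [2.55948421 0.00452883 1.48767353]
```

View pics/w5.png

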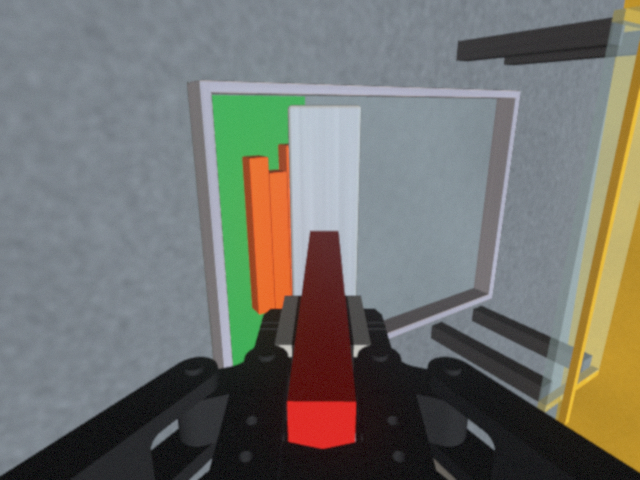

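The force is only 2 N while the TCP stalls at x = 0.47. Leaned this far, the arm has hit its near reach limit. The bars are parallel but not yet at the wall (wall edge at column 215, bar 1 at 245). I'll straighten the rake about its tips, then finish the stroke upright.

Run:
```python
from h import *
print(bot.read_state()["joint_positions"])
for a in [(-37,3,8,.4),(-37,2,8,.2),(-37,0,8,0),(-55,0,8,0),(-63,0,8,0)]:
    q,Q=tgt(*a); print(a,rel(q,Q))
```

```text
[ 0.05145351 -0.85554542  2.25372356 -0.08437165  1.16731151  0.14333187]
(-37, 3, 8, 0.4) [-0.295, 2.546, 0.221, 0.182, 0.005, -0.001]
(-37, 2, 8, 0.2) [-0.391, 5.078, 0.955, 0.382, 0.005, -0.001]
(-37, 0, 8, 0) [-0.584, 7.413, 2.177, 0.582, 0.005, -0.002]
(-55, 0, 8, 0) [-0.589, 5.91, 1.188, 0.582, 0.005, -0.002]
(-63, 0, 8, 0) [-0.592, 5.241, 0.748, 0.582, 0.005, -0.002]
```

```bash
python3 -m handwheel '[[[-1,-0.1,2.9,0.4,0.17,0,0],[-1,-0.3,5.5,1.1,0.35,0,0],[-1,-0.5,7,1.7,0.5,0,0],[-1,-0.58,8.08,2.26,0.582,0,0],[-1,-0.58,8.08,2.26,0.582,0,0],[-1,-0.58,8.08,2.26,0.582,0,0]]]'
python3 - <<'E'
from h import *
t,s=tips(); print(t,s["force"],s["tcp_rot"])
for a in [(-45,0,8,0),(-55,0,8,0),(-63,0,8,0)]:
    q,Q=tgt(*a); print(a,rel(q,Q))
E
```

```text
clock: 10.25
ee_pos: [0.5481, 0.0199, 0.1416]
tcp_rot: [-3.139, 0.004, 1.488]
force: [0.2, -1.5, -2.3]
gripper_width: 0.0153
[-32.3  -0.2   9.6] [ 0.19968604 -1.54415522 -2.25657838] [-3.13927439  0.00423227  1.48795619]
(-45, 0, 8, 0) [-0.036, -1.298, 0.167, -0.002, 0.004, -0.003]
(-55, 0, 8, 0) [-0.039, -2.298, 0.169, -0.002, 0.004, -0.003]
(-63, 0, 8, 0) [-0.041, -3.098, 0.171, -0.002, 0.004, -0.003]
```

```bash
python3 -m handwheel '[[[-1,0,-0.6,0.17,0,0,0],[-1,0,-1.3,0.17,0,0,0],[-1,0,-1.9,0.17,0,0,0],[-1,0,-2.4,0.17,0,0,0],[-1,0,-2.8,0.17,0,0,0],[-1,0,-2.8,0.17,0,0,0]]]'
python3 -m handwheel '[[[-1,0,-0.15,0,0,0,0],[-1,0,-0.15,0,0,0,0]]]'
python3 - <<'E'
from h import *
t,s=tips(); print(t,s["force"],s["tcp_rot"])
im=bot.camera("side"); cv2.imwrite("pics/s6.png",cv2.resize(im[170:340,130:350],None,fx=3,fy=3)[:,:,::-1])
E
```

```text
clock: 11.0
ee_pos: [0.521, 0.0218, 0.1414]
tcp_rot: [3.141, 0.005, 1.488]
force: [1.4, 0.4, -2.0]
gripper_width: 0.0152
clock: 11.25
ee_pos: [0.5198, 0.0219, 0.1411]
tcp_rot: [-3.141, 0.005, 1.488]
force: [1.2, -1.0, -0.7]
gripper_width: 0.0151
[-60.5  -0.5   9.1] [ 1.15110054 -1.0169732  -0.70192847] [-3.14135182  0.00461556  1.48770119]
```

View pics/s6.png

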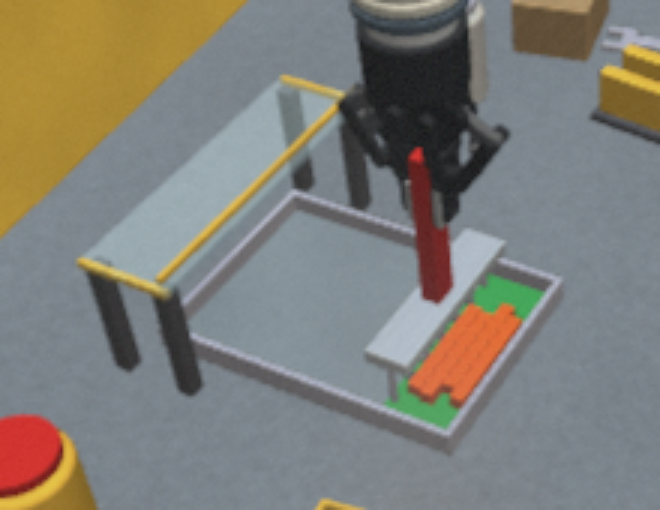

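All four bars lie flat and parallel inside the green strip, a few mm off the wall, with the rake upright behind them. I'll back off, lift, and carry the rake home.

Run:
```python
from h import *
R=Ro.from_euler("z",-.184)*Ro.from_euler("x",np.pi)
print(rel(np.array([.4207,-.3277,.232]),R))
```

```text
[-35.707, -6.973, -8.928, 0.004, 0.004, 1.672]
```

```bash
python3 -m handwheel '[[[-1,0,0.7,0,0,0,0],[-1,0,1.5,0,0,0,0],[-1,0,1.5,-3,0,0,0],[-1,0,1.5,-6,0,0,0],[-1,0,1.5,-8.9,0,0,0.1],[-1,-3,1,-8.9,0,0,0.26],[-1,-7,0,-8.9,0,0,0.42],[-1,-11.5,-1,-8.9,0,0,0.58],[-1,-16,-2,-8.9,0,0,0.74],[-1,-20.5,-3,-8.9,0,0,0.9],[-1,-25,-4,-8.9,0,0,1.06],[-1,-29,-5,-8.9,0,0,1.22],[-1,-33,-6,-8.9,0,0,1.38],[-1,-35.7,-7,-8.9,0,0,1.54],[-1,-35.7,-7,-8.9,0,0,1.672],[-1,-35.7,-7,-8.9,0,0,1.672],[-1,-35.7,-7,-8.9,0,0,1.672]]]'
python3 - <<'E'
from h import *
m=bot.camera_model("wrist"); im=bot.camera("wrist"); cv2.imwrite("pics/w7.png",im[:,:,::-1])
R=Ro.from_euler("z",-.184)*Ro.from_euler("x",np.pi)
print(rel(np.array([.4207,-.3277,.1451]),R))
for c in blobs(mask(im,(15,120,80),(30,255,255)),300): print("stand",rect(m,c,.053),cv2.boundingRect(c))
E
```

```text
clock: 13.42
ee_pos: [0.4206, -0.3274, 0.2316]
tcp_rot: [3.137, 0.0, -0.181]
force: [0.3, 0.4, -2.7]
gripper_width: 0.0154
[0.016, -0.004, 8.656, 0.004, 0.0, 0.002]
stand [ 431.  -306.7  165.5   16.3  -11.9] (285, 90, 23, 206)
stand [ 499.  -362.9   17.1   11.2   79.6] (340, 90, 24, 17)
```

View pics/w7.png

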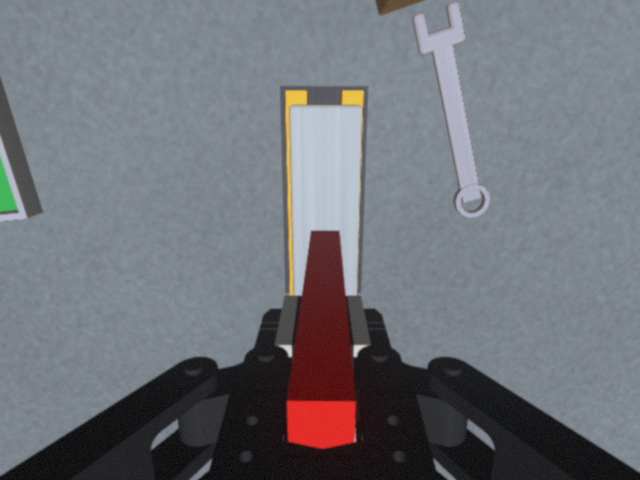

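The rake head (columns 290–362) sits centred and parallel over the stand, whose slot is at columns 307–342. Lowering.

```bash
python3 -m handwheel '[[[-1,0,0,2.5,0,0,0],[-1,0,0,5,0,0,0],[-1,0,0,7,0,0,0],[-1,0,0,8.1,0,0,0],[-1,0,0,8.6,0,0,0],[-1,0,0,8.6,0,0,0],[-1,0,0,8.6,0,0,0]]]'
```

```text
clock: 14.35
ee_pos: [0.4206, -0.3282, 0.1467]
tcp_rot: [3.136, -0.002, -0.184]
force: [-0.4, 0.5, -2.3]
gripper_width: 0.015
```

```bash
python3 -m handwheel '[[[-1,0,0,0.1,0.005,0,0],[-1,0,0,0.15,0.005,0,0],[-1,0,0,0.15,0.005,0,0],[-1,0,0,0.15,0.005,0,0]]]'
python3 -m handwheel '[[[-0.6,0,0,0.15,0,0,0],[-0.2,0,0,0.15,0,0,0],[0.2,0,0,0.15,0,0,0],[1,0,0,0.15,0,0,0],[1,0,0,0.15,0,0,0],[1,0,0,0,0,0,0],[1,0,0,0,0,0,0],[1,0,0,-3,0,0,0],[1,0,0,-8,0,0,0],[1,0,0,-14,0,0,0],[1,0,0,-14,0,0,0],[1,-6,5,-14,0,0,0],[1,-12,9,-14,0,0,0],[1,-12,9,-14,0,0,0],[1,-12,9,-14,0,0,0]]]'
python3 - <<'E'
from h import *
ims={n:bot.camera(n) for n in ["top","side"]}
for n in ims: cv2.imwrite(f"pics/{n}9.png",ims[n][:,:,::-1])
a=cv2.resize(ims["side"][130:340,130:420],None,fx=2.7,fy=2.7); cv2.imwrite("pics/fin.png",a[:,:,::-1])
m=bot.camera_model("top"); im=ims["top"]
for c in blobs(mask(im,(3,120,120),(14,255,255),(265,140,360,245)),20):
    p=Ro.from_euler("z",-TY).apply(cast(m,c[:,0],.016)-T0)*1000; print("bars extents tray",p.min(0),p.max(0))
for c in blobs(mask(im,(0,150,80),(3,255,255),(450,240,490,275)),5): print("handle",rect(m,c,.208),cv2.boundingRect(c))
E
```

```text
clock: 14.85
ee_pos: [0.4206, -0.3282, 0.1453]
tcp_rot: [3.141, -0.002, -0.184]
force: [-0.5, 1.0, 5.6]
gripper_width: 0.0151
clock: 16.73
ee_pos: [0.2844, -0.3951, 0.2835]
tcp_rot: [-3.141, 0.0, -0.187]
force: [0.2, 0.1, 0.5]
gripper_width: 0.0855
bars extents tray [-108.67644594  -51.62779743   16.        ] [-63.55685731  58.82880531  16.        ]
handle [ 419.2 -326.3   25.3   17.9  -12.2] (468, 252, 11, 12)
```

View pics/fin.png

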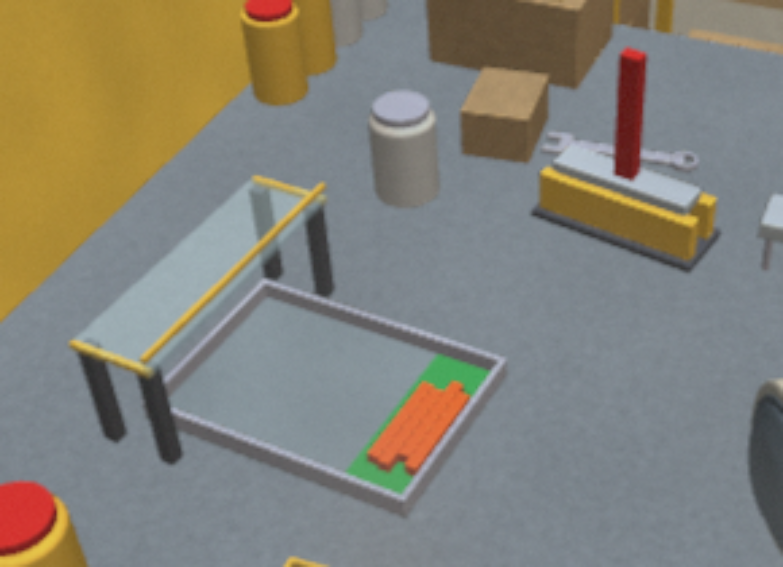

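Run:
```python
from h import *
m=bot.camera_model("top")
for n in ("top0","top9"):
    im=cv2.cvtColor(cv2.imread(f"pics/{n}.png"),cv2.COLOR_BGR2RGB)
    for c in blobs(mask(im,(0,150,80),(4,255,255),(430,320,500,420)),5): print(n,"big handle",cv2.boundingRect(c),cast(m,c[:,0].mean(0),.25))
s=bot.read_state(); print(s["force"],s["dq"].round(3),s["clock"]); bot.finish_job()
```

```text
top0 big handle (468, 379, 13, 18) [[ 0.15717403 -0.31678528  0.25      ]]
[ 0.12999428  0.07073687 -0.60128382] [ 0.024  0.005 -0.008 -0.     0.003 -0.002] 16.825
the job is handed in; nothing more can be done
```

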